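# Load the glue-up board with the block that fits its stop setting

## Task

The glue-up board has its red stop bar set for one of the two loose finger-jointed blocks, the short dark brown one or the long, mostly pale one. Take the block whose length fills the space between the fixed dark end stop and the red stop bar, lay it flat on the board between the two stops, square to them and in the middle of the white strip, and let go. Leave the other block where it lies.

Things in the scene. Friction and masses are not known exactly. Their poses are not given: they have to be found in the camera images.
- glue_board: Plywood board 300 (x) x 130 (y) x 12 mm, fixed, x pointing roughly away from the robot; a white strip 90 mm wide runs along x in mid-width. Origin: centre of its underside; its flat top (z = 12 mm) has no side walls. A fixed dark steel end stop, 104 mm wide, 20 mm high above the top, stands at the near end, its inner face at x = -125 mm.
- stop_bar: Red bar with two screw heads, 18 (x) x 104 (y) x 25 mm high, fixed across the board. Origin: centre of its underside; axes parallel to the board's. It stands in one of two grey-marked slots (a flush aluminium strip fills the other): centre at board x = +30 mm (space between the stops 146 mm, x -125 to +21) or at +110 mm (space 226 mm, x -125 to +101).
- dark_block: Short dark brown finger-jointed wood block, one end white with glue; 43 (its x) x 122 (its y, along the grain) x 26 mm (z), loose, about 0.09 kg, lying flat. Origin: centre of its underside (within 2 mm). Grasp across the 43 mm width.
- pale_block: Long, mostly pale finger-jointed wood block with some brown in the grain; 62 (its x) x 200 (its y, along the grain) x 26 mm (z), loose, about 0.22 kg, lying flat. Origin: centre of its underside. Grasp across the 62 mm width.

How it is judged:
By the outcome, as a careful person would: the job done as asked, in the order asked, and still so for the second after the job is handed in, with the robot touching nothing.
It also fails if it takes over 38 s, if anything falls off the work surface, if the arm or the gripper's body presses on something with over 40 N, if the wrist force passes 120 N, or if a joint passes its speed limit or range.

## Robot

A 7-joint arm with a two-finger parallel gripper is mounted at the origin on a cart in front of the work surface, level with it; the furniture and walls round the work are solid. World frame = base frame: x ahead of the robot, y to its left, z up, the work surface at z = 0. Lengths are in mm, angles in rad, forces in N, time in s.
With the tool pointing down it reaches from about 400 to 850 mm from the base axis. Payload 4.4 kg.
Tool frame: the origin (TCP) lies midway between the tips of the shut fingers; the grasp point (between the pads) lies 19 mm behind it; z points along the fingers, y is the direction in which the jaws open and shut (so a half turn about z gives the same grasp; the last joint's range is limited). The gripper opens to 94 mm and grips with 3 to 60 N. Pads are 16 mm wide; open, the fingers measure 119 mm over their backs; the gripper's body (75 mm by 177 mm) begins 78 mm behind the grasp point.
Start: joints at [-1.369, 0.628, 0.038, 1.517, -0.027, 0.996, -0.02], TCP at [171.971, 626.852, 205.478] pointing down, gripper open.
Joint ranges: [-3.06, 3.06], [-0.37, 2.12], [-1.25, 1.32], [0.18, 2.47], [-1.1, 4.24], [0.23, 1.98], [-2.94, 2.94]. Speed limits (rad/s): [2.57, 2.57, 3.14, 3.14, 3.14, 3.14, 3.14].

## Interface

Orientations are given as a unit quaternion [w, x, y, z].
In Python, from cell import state, camera, finish_job, cut_out gives the robot as it stands.
- The arm moves only by the shell command python3 -m creep 'ROWS'. ROWS is JSON, a list of rows, each an object with "travel": the shift along the tool's x, y, z in mm, a list of three; "delta_rot": the turn, a rotation vector about the tool's x, y, z in degrees, a list of three; "grip": the finger opening in mm, from 0 to 94. In form: [{"travel": [x, y, z], "delta_rot": [wx, wy, wz], "grip": grip}, ...]. A call has 1 to 8 rows; each row is the pose to reach, as a shift and turn from the pose measured when the call began, along the tool's axes at that moment; what a row does not reach only later rows make up. A row lasts 1/10 s, in which the tool goes at most 50 mm and 8.59 degrees, less where a joint would pass 70% of its speed; a pose out of reach is approached as far as the arm can. A call with a gripper value outside its range is refused whole. The fingers move at their own pace and stop on an object; the grip force is fixed at half the most. Time passes only in rows, so rows that repeat a pose let the fingers close. It gives the time, the measured TCP pose, the force and the opening at its end, in the units of the state.
- state(): the state, without advancing time (a new reading comes with each control period).
- camera(name): name is "scene" or "top" or "wrist"; returns a dict with "frame" (400x640x3 uint8, red, green, blue), "fx", "fy", "cx", "cy" (pixels), "R" (3x3) and "t" (3): a world point X has camera coordinates R X + t. Camera axes: x right, y down, z forward; pixel columns grow to the right and rows downward; lengths in mm; the calibration is good to about 2 mm. A picture is of the moment at which its call begins. There is no depth.
- finish_job(): hands the job in, once; it reports no verdict.
Trained networks look in the newest picture that a camera, given by its name, has taken for a name from the list of things; names that differ only in an ending like _2 or _b are one class to them, and where a whole thing is asked for, a point or a joint stands for the part that bears it (a point fixed in the world has none). Each returns a list of dicts, best first, with "score" (0 to 1); they miss things now and then, are a little off and sometimes report something else, mostly with a low value. They report only what shows in the picture. A call takes as long as a camera call.
- cut_out(name, camera): "pixels" (400x640 bool, what is visible of it) and "position" ([row, column] in pixels, amid what is visible of it).
The state is a dict: "clock": time; "joint_positions": joint angles; "qvel": joint speeds; "joint_torque": joint torques, N m; "position": TCP position; "ee_rot": TCP orientation; "contact_force": force on the tool from outside, world axes, zero at the start; "torque": the same for the moment, N m; "finger_gap": opening from 0.0 (shut) to 1.0 (fully open).
Only numpy, scipy, OpenCV 4.12 (cv2) and the standard library are available. Lean on these libraries where they do the work, as an engineer would, in place of code of your own. Each camera call takes 0.05 s, during which the arm holds its last target.

## Working session

There is one attempt and no reset: what is moved stays moved. The work goes in short steps, Python scripts to look and compute and a shell command to move; the robot and the scene stay as the last step left them, time stands still between calls to the robot, and variables do not carry over. Pictures are saved under pics/ and viewed, and the job is handed in when it is done.

```bash
mkdir -p pics
cat > h.py <<'E'
import numpy as np, cv2
from cell import state, camera, finish_job, cut_out
def snap(n,f):
    c=camera(n); cv2.imwrite('pics/'+f,c['frame'][:,:,::-1]); return c
def ray(c,px,z):
    # px [col,row] -> world at height z
    R=np.array(c['R']);t=np.array(c['t'])
    px=np.atleast_2d(px).astype(float)
    d=np.c_[(px[:,0]-c['cx'])/c['fx'],(px[:,1]-c['cy'])/c['fy'],np.ones(len(px))]@R
    o=-R.T@t
    s=(z-o[2])/d[:,2]
    return o+d*s[:,None]
def proj(c,X):
    P=np.atleast_2d(X)@np.array(c['R']).T+np.array(c['t'])
    return np.c_[P[:,0]/P[:,2]*c['fx']+c['cx'],P[:,1]/P[:,2]*c['fy']+c['cy']]
E
python3 - <<'E'
from h import *
s=state(); print(s['clock'],s['position'],s['ee_rot'],s['finger_gap'])
for n in('top','scene'):
    c=snap(n,n+'0.png'); R=np.array(c['R']);print(n,-R.T@np.array(c['t']))
    for o in('glue_board','stop_bar','dark_block','pale_block'):
        for k in cut_out(o,n)[:2]:
            m=k['pixels']; r=cv2.minAreaRect(np.argwhere(m)[:,::-1].astype(np.float32))
            print(o,round(k['score'],2),k['position'],m.sum(),np.round(ray(c,cv2.boxPoints(r),0 if o!='x' else 0)[:,:2]).tolist())
E
```

```text
0.0 [171.79615998 626.186394   204.58039649] [-1.14668431e-04  1.33513980e-01  9.91046483e-01 -9.34667822e-04] 1.0011968637538957
top [ 443.57663668  105.80350335 1317.18842589]
glue_board 0.9 [219.7, 414.6] 4476 [[662.0, -62.0], [680.0, -196.0], [379.0, -229.0], [361.0, -98.0]]
stop_bar 0.73 [203.8, 414.6] 200 [[556.0, -93.0], [566.0, -194.0], [549.0, -195.0], [539.0, -94.0]]
dark_block 0.59 [223.3, 229.9] 658 [[515.0, 434.0], [532.0, 313.0], [489.0, 306.0], [472.0, 427.0]]
scene [-197.50875367  530.02617902  590.47780683]
glue_board 0.95 [209.7, 442.5] 4048 [[628.0, -25.0], [779.0, -183.0], [399.0, -252.0], [316.0, -114.0]]
stop_bar 0.64 [191.8, 419.9] 476 [[598.0, -111.0], [616.0, -240.0], [564.0, -212.0], [548.0, -89.0]]
dark_block 0.75 [268.5, 208.4] 1763 [[545.0, 430.0], [567.0, 292.0], [489.0, 302.0], [474.0, 431.0]]
pale_block 0.75 [228.9, 296.1] 2840 [[608.0, 263.0], [589.0, 32.0], [491.0, 76.0], [515.0, 286.0]]
```

View pics/top0.png

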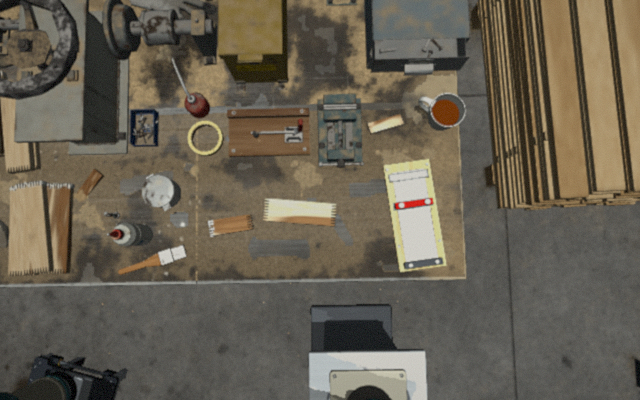

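View pics/scene0.png

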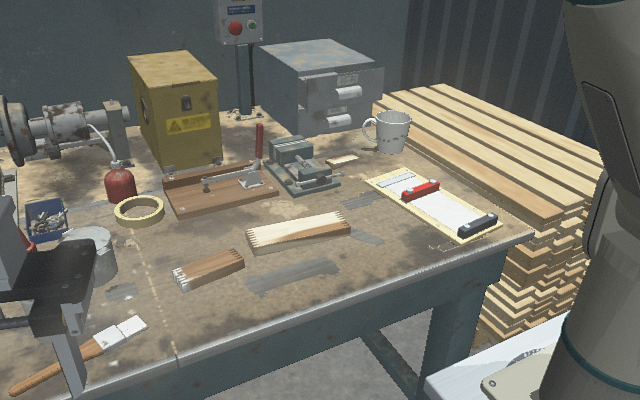

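The red bar stands in the near slot and the aluminium strip fills the far one (top ~(413,203) and (407,175)). That makes the space 146 mm, so the dark block at top (230,224) is the one to use. Next I fit the poses.

```bash
cat >> h.py <<'E'
from scipy.optimize import minimize
def corners(p,dx,dy,z0,z1):
    x,y,a=p;c,s=np.cos(a),np.sin(a)
    return np.array([[x+c*u*dx/2-s*v*dy/2,y+s*u*dx/2+c*v*dy/2,z] for z in(z0,z1) for u in(-1,1) for v in(-1,1)])
def fit(views,p0,dx,dy,z0,z1):
    def cost(q):
        p=[q[0],q[1],q[2]/100];e=0
        for c,m in views:
            S=8
            h=cv2.convexHull((proj(c,corners(p,dx,dy,z0,z1))*S+S/2).astype(np.float32)).astype(np.int32)
            x0,y0,w,hh=cv2.boundingRect(np.argwhere(m)[:,::-1].astype(np.int32)); x0-=10;y0-=10;w+=20;hh+=20
            im=np.zeros((hh*S,w*S),np.uint8);cv2.fillConvexPoly(im,h-np.array([x0*S,y0*S]),1)
            im=cv2.resize(im.astype(np.float32),(w,hh),interpolation=cv2.INTER_AREA)
            mm=np.zeros((hh,w));sub=m[max(y0,0):y0+hh,max(x0,0):x0+w];mm[max(-y0,0):max(-y0,0)+sub.shape[0],max(-x0,0):max(-x0,0)+sub.shape[1]]=sub
            e+=np.abs(im-mm).sum()/m.sum()
        return e
    q0=np.array([p0[0],p0[1],p0[2]*100])
    r=minimize(cost,q0,method='Nelder-Mead',options=dict(initial_simplex=[q0,q0+[8,0,0],q0+[0,8,0],q0+[0,0,8]],xatol=.05,fatol=1e-4))
    return [r.x[0],r.x[1],r.x[2]/100],r.fun
E
python3 - <<'E'
from h import *
D={n:camera(n) for n in()}
V={}
for n in('top','scene'):
    c=camera(n);V[n]=(c,{o:cut_out(o,n) for o in('glue_board','stop_bar','dark_block')})
for o,p0,d in(('glue_board',(520,-146,-.0+np.radians(6)),(300,130,0,12)),('stop_bar',(550,-143,np.radians(6)),(18,104,12,37)),('dark_block',(500,368,.14),(43,122,0,26))):
    for vs in(['top'],['scene'],['top','scene']):
        L=[(V[n][0],V[n][1][o][0]['pixels']) for n in vs if V[n][1][o]]
        if L:
            p,e=fit(L,p0,*d);print(o,vs,np.round(p[:2],1),round(np.degrees(p[2]),2),round(e,3))
print(state()['clock'])
E
```

```text
glue_board ['top'] [ 519.9 -143.6] 6.98 0.134
glue_board ['scene'] [ 521.2 -141.7] 7.03 0.235
glue_board ['top', 'scene'] [ 520.2 -143.2] 6.96 0.374
stop_bar ['top'] [ 549.2 -139.5] 7.11 0.117
stop_bar ['scene'] [ 547.8 -135. ] 10.37 0.232
stop_bar ['top', 'scene'] [ 549.2 -137.9] 7.27 0.374
dark_block ['top'] [500.7 365.5] 9.09 0.098
dark_block ['scene'] [502.4 367.6] 8.13 0.089
dark_block ['top', 'scene'] [500.6 368.2] 8.63 0.196
0.9
```

```bash
python3 -m creep '[{"travel":[-48,-20,7],"delta_rot":[0,0,8],"grip":94},{"travel":[-96,-41,14],"delta_rot":[0,0,16],"grip":94},{"travel":[-144,-61,20],"delta_rot":[0,0,24],"grip":94},{"travel":[-192,-81,27],"delta_rot":[0,0,32],"grip":94},{"travel":[-240,-101,34],"delta_rot":[0,0,40],"grip":94},{"travel":[-288,-122,41],"delta_rot":[0,0,48],"grip":94},{"travel":[-336,-142,48],"delta_rot":[0,0,56],"grip":94},{"travel":[-384,-162,55],"delta_rot":[0,0,64],"grip":94}]'
cat >> h.py <<'E'
from scipy.spatial.transform import Rotation as Ro
def go(x,y,z,jaw):
    "print travel/turn to world TCP x,y,z with tool y at jaw deg, tool straight down"
    s=state();q=np.array(s['ee_rot']);R=Ro.from_quat(q[[1,2,3,0]])
    p=np.array(s['position']);a=np.radians(jaw)
    Rt=np.c_[[-np.sin(a),np.cos(a),0],[np.cos(a),np.sin(a),0],[0,0,-1]]
    Rt=Ro.from_matrix(Rt)
    print('t',round(s['clock'],2),'p',np.round(p,1),'jaw',round(np.degrees(np.arctan2(*R.as_matrix()[[1,0],1])),2),'F',np.round(s['contact_force'],1),'gap',round(s['finger_gap']*94,1))
    print('travel',np.round(R.inv().apply(np.array([x,y,z])-p),1),'rot',np.round(np.degrees((R.inv()*Rt).as_rotvec()),1))
E
python3 -c "
from h import *
go(501,367,150,8.6)"
```

```text
clock: 1.7
position: [484.9, 380.3, 153.2]
ee_rot: [-0.0, 0.641, 0.768, 0.0]
contact_force: [0.4, 1.0, 0.2]
finger_gap: 1.001
t 1.7 p [484.9 380.3 153.2] jaw 10.34 F [0.4 1.  0.2] gap 94.1
travel [-16.   13.5   3.2] rot [ 0.  -0.   1.7]
```

```bash
python3 -m creep '[{"travel":[-16,13.5,3],"delta_rot":[0,0,1.7],"grip":94},{"travel":[-16,13.5,3],"delta_rot":[0,0,1.7],"grip":94}]'
python3 - <<'E'
from h import *
go(501,367,30,8.6)
V={}
for n in('wrist','top','scene'):
    c=snap(n,n+'1.png')
    V[n]=(c,cut_out('dark_block',n)); print(n,[(round(k['score'],2),k['pixels'].sum(),k['position']) for k in V[n][1]])
for vs in(['wrist'],['top'],['scene'],['wrist','top']):
    L=[(V[n][0],V[n][1][0]['pixels']) for n in vs if V[n][1]]
    if L:
        p,e=fit(L,(501,367,.15),43,122,0,26);print(vs,np.round(p[:2],1),round(np.degrees(p[2]),2),round(e,3))
E
```

```text
clock: 1.9
position: [504.8, 362.4, 149.9]
ee_rot: [0.002, 0.655, 0.756, 0.0]
contact_force: [-0.1, -1.2, -0.5]
finger_gap: 1.002
t 1.9 p [504.8 362.4 149.9] jaw 8.2 F [-0.1 -1.2 -0.5] gap 94.2
travel [  5.4  -3.4 119.9] rot [ 0.1  0.1 -0.4]
wrist [(0.73, np.int64(5739), [181.4, 317.5])]
top [(0.82, np.int64(517), [225.9, 237.6])]
scene [(0.71, np.int64(1792), [266.2, 208.3])]
['wrist'] [501.6 368.5] 8.18 0.071
['top'] [500.6 368.3] 8.1 0.429
['scene'] [502.2 367.7] 7.88 0.076
['wrist', 'top'] [501.5 368.1] 8.01 0.505
```

View pics/wrist1.png

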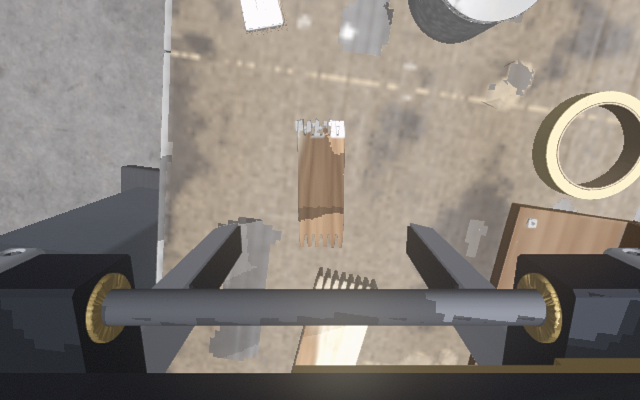

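The wrist view shows the dark block at columns 299–344, rows 120–247, centred between the fingers. Its fit agrees with the other cameras at (501.6, 368.2), yaw 8.1°. Going down.

```bash
python3 -c "
from h import *
go(501.6,368.2,5,8.1)"; python3 -m creep '[{"travel":[5.5,-4,40],"delta_rot":[0,0,0],"grip":94},{"travel":[5.5,-4,80],"delta_rot":[0,0,0],"grip":94},{"travel":[5.5,-4,105],"delta_rot":[0,0,0],"grip":94},{"travel":[5.5,-4,105],"delta_rot":[0,0,0],"grip":94}]'
python3 -c "
from h import *
go(501.6,368.2,5,8.1)"
```

```text
t 2.2 p [499.6 368.9 150.4] jaw 8.84 F [-0.5  0.3  0.2] gap 93.9
travel [ -1.2   1.9 145.4] rot [-0.  -0.1  0.7]
clock: 2.6
position: [491.2, 373.5, 42.1]
ee_rot: [-0.002, 0.65, 0.76, -0.003]
contact_force: [-0.5, -0.7, 0.5]
finger_gap: 1.001
t 2.6 p [491.2 373.5  42.1] jaw 8.96 F [-0.5 -0.7  0.5] gap 94.1
travel [-6.8  9.7 37.1] rot [-0.4  0.1  0.9]
```

```bash
python3 -m creep '[{"travel":[-7,9.7,0],"delta_rot":[-0.4,0,0.9],"grip":94},{"travel":[-7,9.7,10],"delta_rot":[-0.4,0,0.9],"grip":94},{"travel":[-7,9.7,10],"delta_rot":[-0.4,0,0.9],"grip":94},{"travel":[-7,9.7,10],"delta_rot":[-0.4,0,0.9],"grip":94}]'
python3 -c "
from h import *
go(501.6,368.2,5,8.1)"
```

```text
clock: 3.0
position: [502.1, 368.3, 32.7]
ee_rot: [0.0, 0.656, 0.755, 0.0]
contact_force: [-0.5, -0.1, 0.8]
finger_gap: 1.003
t 3.0 p [502.1 368.3  32.7] jaw 8.06 F [-0.5 -0.1  0.8] gap 94.3
travel [-0.  -0.5 27.7] rot [ 0.1  0.  -0. ]
```

```bash
python3 -m creep '[{"travel":[0,0,14],"delta_rot":[0,0,0],"grip":94},{"travel":[0,0,26],"delta_rot":[0,0,0],"grip":94},{"travel":[0,0,27],"delta_rot":[0,0,0],"grip":94},{"travel":[0,0,27],"delta_rot":[0,0,0],"grip":94}]'
python3 -m creep '[{"travel":[0,0,0],"delta_rot":[0,0,0],"grip":30},{"travel":[0,0,0],"delta_rot":[0,0,0],"grip":30},{"travel":[0,0,0],"delta_rot":[0,0,0],"grip":30},{"travel":[0,0,0],"delta_rot":[0,0,0],"grip":30},{"travel":[0,0,0],"delta_rot":[0,0,0],"grip":30},{"travel":[0,0,0],"delta_rot":[0,0,0],"grip":30},{"travel":[0,0,0],"delta_rot":[0,0,0],"grip":30},{"travel":[0,0,0],"delta_rot":[0,0,0],"grip":30}]'
python3 -c "
from h import *
go(501.6,368.2,150,8.1)"
```

```text
clock: 3.4
position: [501.6, 367.9, 4.8]
ee_rot: [0.0, 0.656, 0.755, -0.0]
contact_force: [0.2, 0.2, -0.4]
finger_gap: 0.996
clock: 4.2
position: [501.6, 367.9, 4.9]
ee_rot: [0.0, 0.656, 0.755, -0.0]
contact_force: [0.1, 0.5, -0.6]
finger_gap: 0.457
t 4.2 p [501.6 367.9   4.9] jaw 8.06 F [ 0.1  0.5 -0.6] gap 42.9
travel [ 1.000e-01 -0.000e+00 -1.451e+02] rot [-0.   0.1 -0. ]
```

```bash
python3 -m creep '[{"travel":[0,0,-10],"delta_rot":[0,0,0],"grip":30},{"travel":[0,0,-40],"delta_rot":[0,0,0],"grip":30},{"travel":[0,0,-75],"delta_rot":[0,0,0],"grip":30},{"travel":[0,0,-110],"delta_rot":[0,0,0],"grip":30},{"travel":[0,0,-140],"delta_rot":[0,0,0],"grip":30},{"travel":[0,0,-145],"delta_rot":[0,0,0],"grip":30},{"travel":[0,0,-145],"delta_rot":[0,0,0],"grip":30}]'
python3 -c "
from h import *
go(468.4,-149.8,150,-83)"
```

```text
clock: 4.9
position: [501.9, 368.4, 150.9]
ee_rot: [0.0, 0.656, 0.755, 0.001]
contact_force: [0.7, -0.3, -2.0]
finger_gap: 0.455
t 4.9 p [501.9 368.4 150.9] jaw 8.06 F [ 0.7 -0.3 -2. ] gap 42.8
travel [-508.4 -105.9    0.7] rot [ 0.1 -0.1 91.1]
```

```bash
python3 -m creep '[{"travel":[-20,-4,0],"delta_rot":[0,0,3.5],"grip":30},{"travel":[-55,-11,0],"delta_rot":[0,0,10],"grip":30},{"travel":[-93,-19,0],"delta_rot":[0,0,16.5],"grip":30},{"travel":[-131,-27,0],"delta_rot":[0,0,23.5],"grip":30},{"travel":[-169,-35,0],"delta_rot":[0,0,30],"grip":30},{"travel":[-207,-43,0],"delta_rot":[0,0,37],"grip":30},{"travel":[-240,-50,0],"delta_rot":[0,0,43],"grip":30},{"travel":[-260,-54,0],"delta_rot":[0,0,46.5],"grip":30}]'
python3 -c "
from h import *
go(468.4,-149.8,150,-83)"
```

```text
clock: 5.7
position: [483.3, 100.3, 149.6]
ee_rot: [0.0, 0.902, 0.432, -0.001]
contact_force: [0.6, 0.3, -0.8]
finger_gap: 0.458
t 5.7 p [483.3 100.3 149.6] jaw -38.8 F [ 0.6  0.3 -0.8] gap 43.1
travel [-204.2  145.1    0. ] rot [ 0.   0.1 44.2]
```

```bash
python3 -m creep '[{"travel":[-26,19,0],"delta_rot":[0,0,6],"grip":30},{"travel":[-56,40,0],"delta_rot":[0,0,12.5],"grip":30},{"travel":[-88,63,0],"delta_rot":[0,0,19.5],"grip":30},{"travel":[-120,85,0],"delta_rot":[0,0,26.5],"grip":30},{"travel":[-152,108,0],"delta_rot":[0,0,33],"grip":30},{"travel":[-182,129,0],"delta_rot":[0,0,39.5],"grip":30},{"travel":[-204,145,0],"delta_rot":[0,0,44.2],"grip":30},{"travel":[-204,145,0],"delta_rot":[0,0,44.2],"grip":30}]'
python3 -m creep '[{"travel":[0,0,0],"delta_rot":[0,0,0],"grip":30},{"travel":[0,0,0],"delta_rot":[0,0,0],"grip":30}]'
python3 - <<'E'
from h import *
go(468.4,-149.8,60,-83)
V={}
for n in('wrist','top','scene'):
    c=snap(n,n+'2.png')
    V[n]=(c,{o:cut_out(o,n) for o in('glue_board','stop_bar','dark_block')}); print(n,[(o,round(k['score'],2),k['pixels'].sum(),k['position']) for o in V[n][1] for k in V[n][1][o][:1]])
for o,p0,d in(('glue_board',(520,-146,-.0+np.radians(7)),(300,130,0,12)),('stop_bar',(550,-140,np.radians(7)),(18,104,12,37)),('dark_block',(468,-150,np.radians(-83)),(43,122,146,172))):
    for vs in(['wrist'],['scene'],['top']):
        L=[(V[n][0],V[n][1][o][0]['pixels']) for n in vs if V[n][1][o]]
        if L:
            p,e=fit(L,p0,*d);print(o,vs,np.round(p[:2],1),round(np.degrees(p[2]),2),round(e,3))
E
```

```text
clock: 6.5
position: [467.8, -153.7, 149.5]
ee_rot: [0.002, 0.998, 0.058, -0.001]
contact_force: [0.4, -0.5, -1.1]
finger_gap: 0.458
clock: 6.7
position: [467.6, -152.6, 148.8]
ee_rot: [0.002, 0.998, 0.059, -0.002]
contact_force: [0.8, 0.5, -1.1]
finger_gap: 0.456
t 6.7 p [ 467.6 -152.6  148.8] jaw -83.27 F [ 0.8  0.5 -1.1] gap 42.9
travel [ 1.5 -3.  88.8] rot [ 0.2  0.3 -0.3]
wrist [('glue_board', 0.85, np.int64(19546), [73.3, 312.0]), ('stop_bar', 0.91, np.int64(2684), [100.8, 317.5])]
top [('glue_board', 0.78, np.int64(2743), [195.1, 404.7]), ('stop_bar', 0.74, np.int64(262), [203.3, 414.0]), ('dark_block', 0.79, np.int64(212), [214.0, 426.1])]
scene [('glue_board', 0.82, np.int64(4075), [207.8, 441.7]), ('stop_bar', 0.9, np.int64(409), [191.1, 420.4]), ('dark_block', 0.6, np.int64(1036), [149.8, 467.8])]
glue_board ['wrist'] [ 668.8 -122.5] 7.32 0.537
glue_board ['scene'] [ 518.9 -141.1] 7.84 0.212
glue_board ['top'] [ 520.3 -141.8] 5.61 0.899
stop_bar ['wrist'] [ 549.9 -137.6] 6.96 0.072
stop_bar ['scene'] [ 548.4 -136.1] 10.38 0.321
stop_bar ['top'] [ 549.5 -139.3] 6.75 0.131
dark_block ['scene'] [ 465.8 -149.9] -82.6 0.324
dark_block ['top'] [ 475.5 -150. ] -87.06 3.811
```

View pics/wrist2.png

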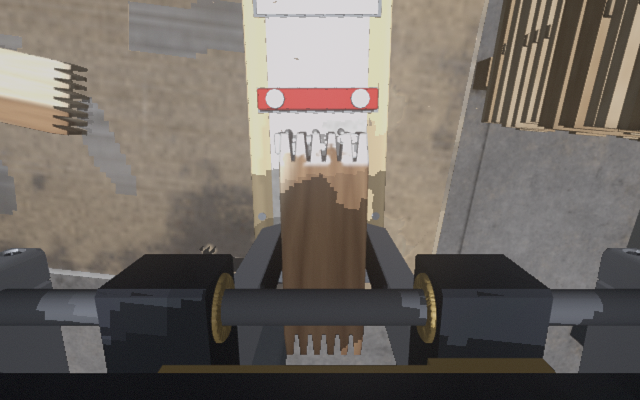

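View pics/scene2.png

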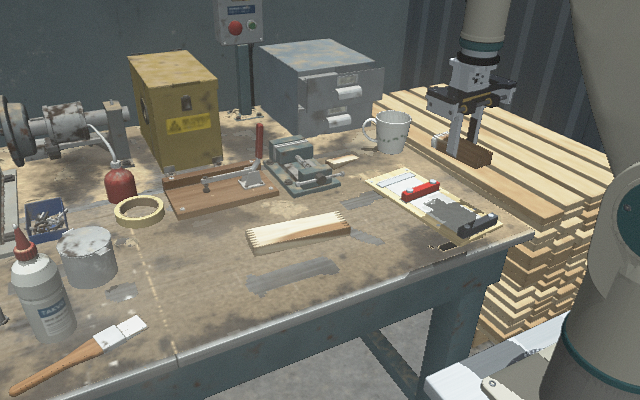

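Run:
```python
from h import *
def edges(c,img,rows,c0,c1,name,mode):
    hsv=cv2.cvtColor(img,cv2.COLOR_BGR2HSV)
    L=[];Rr=[]
    for r in rows:
        m=(hsv[r,:,1]<40)&(hsv[r,:,2]>170) ; m[:c0]=0;m[c1:]=0
        i=np.flatnonzero(m)
        if len(i)<5: continue
        L.append([i[0]-.5,r]);Rr.append([i[-1]+.5,r])
    A=ray(c,L,12)[:,:2];B=ray(c,Rr,12)[:,:2];M=(A+B)/2
    f=np.polyfit(M[:,0],M[:,1],1)
    print(name,len(M),'width',np.round(np.median(np.linalg.norm(A-B,axis=1)),1),'yaw',np.degrees(np.arctan(f[0])),'y@468.4',np.polyval(f,468.4),'y@550',np.polyval(f,550),'y mean',M.mean(0),'A yaw',np.degrees(np.arctan(np.polyfit(A[:,0],A[:,1],1)[0])),np.degrees(np.arctan(np.polyfit(B[:,0],B[:,1],1)[0])))
c=camera('wrist');edges(c,cv2.imread('pics/wrist2.png'),list(range(20,84)),240,395,'wrist',0)
c=camera('top');edges(c,cv2.imread('pics/top0.png'),list(range(183,197))+list(range(213,257)),385,445,'top',0)
# end stop inner face / bar near face, wrist+top profile
img=cv2.imread('pics/top0.png')
cv2.imwrite('pics/top0z.png',cv2.resize(img[150:280,370:460],None,fx=4.5,fy=4.5,interpolation=cv2.INTER_NEAREST))
p=(520,-143,np.radians(7))
def b(x,y,z):return [p[0]+x*np.cos(p[2])-y*np.sin(p[2]),p[1]+x*np.sin(p[2])+y*np.cos(p[2]),z]
print(np.round(proj(c,[b(-125,0,32),b(21,0,37),b(39,0,37),b(-150,0,12),b(150,0,12),b(0,65,12),b(0,-65,12)]),1))
```

```text
wrist 64 width 127.2 yaw 6.919060481245112 y@468.4 -148.92379810660495 y@550 -139.02156873140626 y mean [ 591.33243879 -134.00584214] A yaw 6.991325463889157 6.844228892020625
top 58 width 90.8 yaw 6.817317208390347 y@468.4 -150.5544776028387 y@550 -140.79925214616415 y mean [ 494.97096929 -147.37793599] A yaw 6.315157107595718 7.321460972068328
[[422.7 259.8]
 [414.4 206.3]
 [413.3 199.8]
 [422.6 268.7]
 [405.3 161.6]
 [390.6 217.8]
 [437.1 211.2]]
```

```bash
ls pics
```

```text
scene0.png
scene1.png
scene2.png
top0.png
top0z.png
top1.png
top2.png
wrist1.png
wrist2.png
```

View pics/top0z.png

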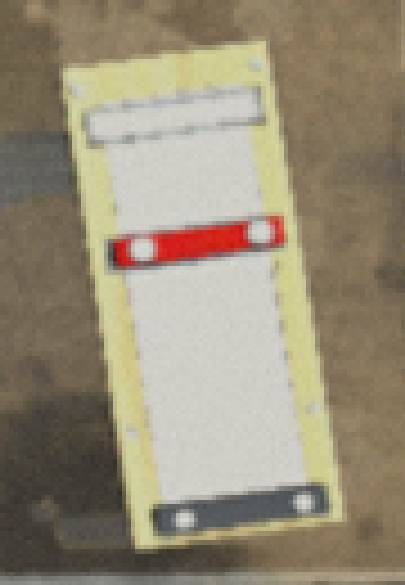

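```bash
python3 -c "
from h import *
go(468.3,-149.7,60,-83.1)"; python3 -m creep '[{"travel":[0,0,0],"delta_rot":[0,0,0],"grip":30}]'; python3 -c "
from h import *
go(468.3,-149.7,60,-83.1)"
```

```text
t 7.4 p [ 467.8 -153.7  149.6] jaw -83.38 F [-1.   0.3 -0.9] gap 42.8
travel [ 1.2 -4.4 89.5] rot [ 0.3  0.2 -0.3]
clock: 7.5
position: [467.8, -153.7, 149.6]
ee_rot: [0.002, 0.998, 0.058, -0.001]
contact_force: [0.0, 0.4, -0.7]
finger_gap: 0.457
t 7.5 p [ 467.8 -153.7  149.6] jaw -83.38 F [ 0.   0.4 -0.7] gap 43.0
travel [ 1.2 -4.4 89.5] rot [ 0.3  0.2 -0.3]
```

```bash
python3 -m creep '[{"travel":[1.2,-4.4,20],"delta_rot":[0.3,0.2,-0.3],"grip":30},{"travel":[1.2,-4.4,55],"delta_rot":[0.3,0.2,-0.3],"grip":30},{"travel":[1.2,-4.4,85],"delta_rot":[0.3,0.2,-0.3],"grip":30},{"travel":[1.2,-4.4,89.5],"delta_rot":[0.3,0.2,-0.3],"grip":30},{"travel":[1.2,-4.4,89.5],"delta_rot":[0.3,0.2,-0.3],"grip":30},{"travel":[1.2,-4.4,89.5],"delta_rot":[0.3,0.2,-0.3],"grip":30}]'
python3 - <<'E'
from h import *
go(468.3,-149.7,18,-83.1)
c=snap('wrist','wrist3.png'); go(468.3,-149.7,18,-83.1)
E
```

```text
clock: 8.1
position: [469.1, -150.3, 61.1]
ee_rot: [0.0, 0.998, 0.06, 0.001]
contact_force: [-0.1, 0.5, -1.4]
finger_gap: 0.457
t 8.1 p [ 469.1 -150.3   61.1] jaw -83.1 F [-0.1  0.5 -1.4] gap 43.0
travel [-0.8 -0.8 43.1] rot [ 0.  -0.1 -0. ]
t 8.15 p [ 469.3 -150.2   61.3] jaw -83.09 F [ 0.3  0.7 -1.5] gap 42.7
travel [-1.  -0.7 43.3] rot [ 0.  -0.2  0. ]
```

View pics/wrist3.png

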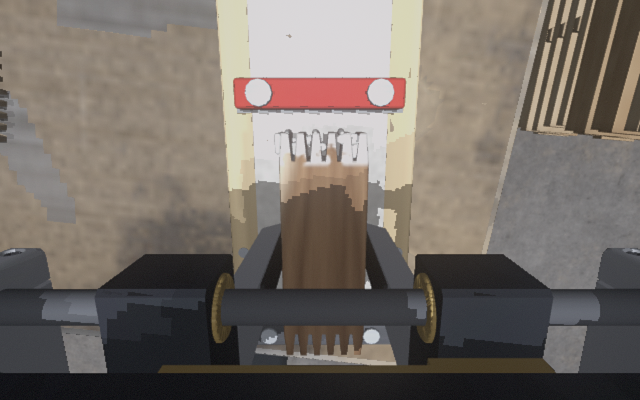

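```bash
python3 -m creep '[{"travel":[-1,-1.2,15],"delta_rot":[0,-0.2,0],"grip":30},{"travel":[-1,-1.2,28],"delta_rot":[0,-0.2,0],"grip":30},{"travel":[-1,-1.2,37],"delta_rot":[0,-0.2,0],"grip":30},{"travel":[-1,-1.2,41],"delta_rot":[0,-0.2,0],"grip":30},{"travel":[-1,-1.2,43],"delta_rot":[0,-0.2,0],"grip":30},{"travel":[-1,-1.2,43.5],"delta_rot":[0,-0.2,0],"grip":30},{"travel":[-1,-1.2,43.5],"delta_rot":[0,-0.2,0],"grip":30}]'
python3 - <<'E'
from h import *
go(468.3,-149.4,17,-83.1)
E
```

```text
clock: 8.85
position: [468.5, -149.4, 18.1]
ee_rot: [0.0, 0.998, 0.06, -0.0]
contact_force: [-0.0, -0.8, -0.7]
finger_gap: 0.455
t 8.85 p [ 468.5 -149.4   18.1] jaw -83.09 F [-0.  -0.8 -0.7] gap 42.8
travel [-0.2  0.   1.1] rot [0.1 0.  0. ]
```

```bash
python3 -m creep '[{"travel":[0,0,0.6],"delta_rot":[0,0,0],"grip":30},{"travel":[0,0,1.1],"delta_rot":[0,0,0],"grip":30},{"travel":[0,0,1.3],"delta_rot":[0,0,0],"grip":30}]'
python3 - <<'E'
from h import *
go(468.3,-149.4,17,-83.1)
c=snap('wrist','wrist4.png');c=snap('scene','scene4.png')
E
```

```text
clock: 9.15
position: [468.6, -149.4, 16.9]
ee_rot: [0.0, 0.998, 0.06, 0.0]
contact_force: [0.3, 0.1, -0.9]
finger_gap: 0.452
t 9.15 p [ 468.6 -149.4   16.9] jaw -83.09 F [ 0.3  0.1 -0.9] gap 42.4
travel [-0.3  0.  -0.1] rot [0.1 0.  0. ]
```

View pics/wrist4.png

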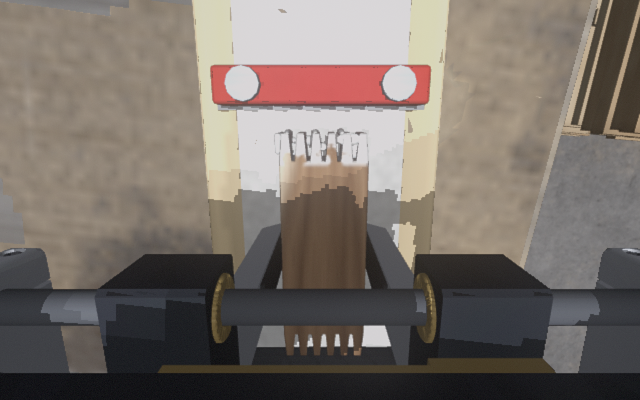

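The block (columns 281–368) sits centred in the strip (~241–403), between the red bar and the end stop. There is no contact force yet, so I lower it another 1 mm or so before letting go.

```bash
python3 -m creep '[{"travel":[0,0,0.6],"delta_rot":[0,0,0],"grip":30},{"travel":[0,0,1],"delta_rot":[0,0,0],"grip":30},{"travel":[0,0,1],"delta_rot":[0,0,0],"grip":30}]'
```

```text
clock: 9.55
position: [468.6, -149.3, 16.8]
ee_rot: [0.0, 0.998, 0.06, 0.0]
contact_force: [-1.8, 0.9, 9.4]
finger_gap: 0.456
```

```bash
python3 -m creep '[{"travel":[0,0,0],"delta_rot":[0,0,0],"grip":70},{"travel":[0,0,0],"delta_rot":[0,0,0],"grip":70},{"travel":[0,0,0],"delta_rot":[0,0,0],"grip":80},{"travel":[0,0,0],"delta_rot":[0,0,0],"grip":80},{"travel":[0,0,0],"delta_rot":[0,0,0],"grip":80}]'; python3 -m creep '[{"travel":[0,0,-10],"delta_rot":[0,0,0],"grip":80},{"travel":[0,0,-35],"delta_rot":[0,0,0],"grip":80},{"travel":[0,0,-70],"delta_rot":[0,0,0],"grip":80},{"travel":[0,0,-105],"delta_rot":[0,0,0],"grip":80},{"travel":[0,0,-140],"delta_rot":[0,0,0],"grip":80},{"travel":[0,0,-160],"delta_rot":[0,0,0],"grip":80},{"travel":[0,0,-160],"delta_rot":[0,0,0],"grip":80}]'
python3 - <<'E'
from h import *
go(468.3,-149.4,17,-83.1)
V={}
for n in('wrist','scene','top'):
    c=snap(n,n+'5.png');V[n]=(c,cut_out('dark_block',n))
    if V[n][1]:
        p,e=fit([(c,V[n][1][0]['pixels'])],(468,-150,np.radians(-83)),43,122,12,38);print(n,np.round(p[:2],1),round(np.degrees(p[2]),2),round(e,3))
E
```

```text
clock: 10.05
position: [468.6, -149.3, 16.7]
ee_rot: [0.0, 0.998, 0.06, 0.0]
contact_force: [-0.4, 0.7, -0.7]
finger_gap: 0.836
clock: 10.75
position: [470.1, -150.1, 179.6]
ee_rot: [0.001, 0.998, 0.06, 0.003]
contact_force: [0.8, -0.1, 0.7]
finger_gap: 0.854
t 10.75 p [ 470.1 -150.1  179.6] jaw -83.1 F [ 0.8 -0.1  0.7] gap 80.3
travel [ -2.6  -1.2 162.6] rot [ 0.1 -0.3 -0. ]
wrist [ 468.8 -148.7] -83.01 0.071
scene [ 468.5 -148. ] -83.7 0.059
```

View pics/wrist5.png

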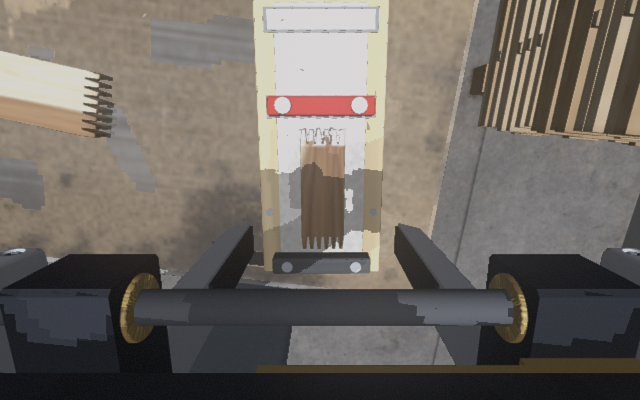

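View pics/scene5.png

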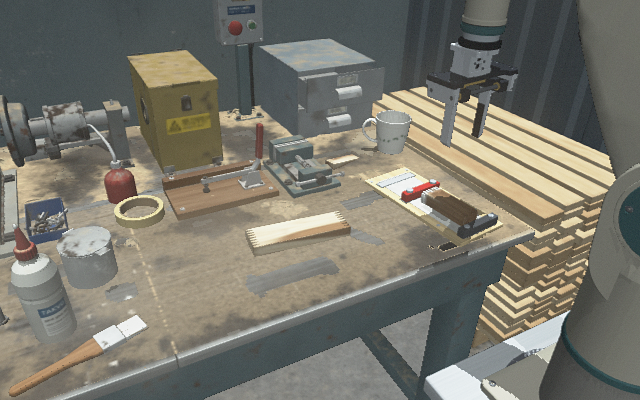

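The wrist picture shows the block at columns 301–344, rows 128–249. It is square in the middle of the strip (276–367), between the red bar and the dark stop and clear of both. The pale block hasn't moved.

```bash
python3 -c "
from cell import *
finish_job(); print(state()['clock'])"
```

```text
the job is handed in; nothing more can be done
the job is handed in; nothing more can be done
```

The short dark block now lies flat on the board between the end stop and the red bar, and the job is handed in. I chose it because the bar is in the near slot, which leaves 146 mm, too short for the 200 mm block. The gripper has let go and is about 160 mm above it. The pale block wasn't touched.

**Final position:** the wrist camera puts the block at (468.8, -148.7) mm, yaw -83.0°. The target was (468.3, -149.7) mm at -83.1°, so it is about 1 mm off the strip's centreline and square to the stops. By that fit each end has about 12 mm of clearance.

**Forces and time:** the highest force I read was about 9 N, as the block touched the board. The last clock reading was 10.75 s of the 38 s allowed.

**Checks that disagreed:**
- The scene camera gave (468.5, -148.0) mm at -83.7°, slightly different from the wrist camera.
- The top and wrist cameras differed by about 1.6 mm on where the strip's centreline is, so I aimed between them.
- The networks didn't find the block in the last top picture, so that view confirms nothing.

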